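# Open the locking length gauge and lay the printed sample down in it

### The job

Get the tall printed sample ready for measuring on the length gauge. First pinch the red latch tab and slide the jaw one notch away from the sample, to the notch with the green marks, and let it lock there while the sample still stands; then tip the sample over the step by pushing its top, without picking it up, so that it lies flat on the deck, lengthwise between the step and the jaw. Leave the other things on the table where they are.

Things in the scene. Friction and masses are not known exactly. Their poses are not given: they have to be found in the camera images.
- gauge: Length gauge, fixed to the table: metal plate 170 mm (its x) by 315 mm (its y). Origin on the table under the middle of the step; y points along the gauge from standing bay to far end, z up. Gauge y -100..0: the bay, steel floor 8 mm above the table. y 0..215: the deck, 18 mm above the table; the free part is x -55..55. Rail at x 61..89, comb beyond it; no fixed part is higher than 36 mm.
- step (a point): Middle of the upper edge of the 10 mm step up from bay floor to deck (gauge x 0, y 0, 18 mm above the table), with a black line along it.
- green_notch (a point): The middle of three notches in the dark steel comb (gauge x 99..112, top 36 mm above the table): gauge x 105, y 143, z 36. Green marks either side. The other two notches, at y 103 and 183, have white marks. The latch pawl, at the same gauge y as the grip post, springs into them.
- slide (a joint): Travel of the sliding jaw along gauge +y, m: about 0 in the first notch (the start), 0.040 in the green notch, 0.080 in the last. Rubs with about 1.5 N. Latched, it has about 1.2 mm play each way and cannot be pushed along. It is free while the tab is pressed.
- tab (a joint): Press of the red latch tab, m: 0 = out (locked in a notch), 0.007 = fully pressed, towards gauge -x (towards the post). Spring: 4 N at rest, 7.5 N fully pressed. Pressed 5 mm or more it frees the jaw. Let go within about 2 mm of a notch it springs back to 0; elsewhere it stays at about 0.005, on the comb.
- grip (a point): Middle of the top of the black grip post of the sliding jaw, 100 mm above the table, at gauge x 75, y 103 mm + travel. Post: 24 mm along gauge x, 30 mm along y, clear from 45 to 100 mm above the table; its free face is 12 mm from here along -x, the red tab is on its +x side. Pinch post and tab together across gauge x (38 mm wide, 31 mm when pressed) to press the tab.
- tab_face (a point): Centre of the outer (+x) face of the red latch tab, an upright plate 6 mm thick, 26 mm wide along gauge y, from 59 to 99 mm above the table. 26 mm from the post's centre along gauge x when out, 19 mm when fully pressed. Moves with the tab and the jaw.
- jaw (a point): Middle of the upper edge of the jaw's yellow face, which looks to the bay: gauge x 0, y 88 mm + travel, 45 mm above the table. The jaw is a black plate across the deck, 10 mm thick, 20 to 45 mm above the table. In the first notch it leaves too little room for the sample to lie down.
- block: The tall ochre printed sample with fine layer ribs: 56 mm (its x) by 50 mm (its y) by 120 mm tall, 0.2 to 0.4 kg, dark inset on top. Origin at the centre of its underside, z towards its top. Starts upright in the bay, its +y face 2 to 15 mm from the step and nearly parallel to it. Friction about 0.6.
- block_top (a point): Centre of the sample's top face (120 mm along z from its origin).
- jar1: Bystander: a sample jar with a red lid, 49 mm diameter, 62 mm tall, loose. Origin at the centre of its underside.
- jar2: Bystander: a sample jar with a red lid, 49 mm diameter, 62 mm tall, loose. Origin at the centre of its underside.
- jar3: Bystander: a sample jar with a red lid, 49 mm diameter, 62 mm tall, loose. Origin at the centre of its underside.
- jar4: Bystander: a sample jar with a red lid, 49 mm diameter, 62 mm tall, loose. Origin at the centre of its underside.
- vase: Bystander: a small cream printed vase, 80 mm across, 95 mm tall, loose. Origin at the centre of its underside.
- spool: Bystander: a spool of ochre filament lying flat, 150 mm diameter, 48 mm tall, loose. Origin at the centre of its underside.
- tiles: Bystander: a small stack of plywood sample tiles (one solid piece), 70 x 70 x 24 mm, loose. Origin at the centre of its underside.
- bracket: Bystander: a small ochre printed bracket lying flat, 90 x 30 x 26 mm, loose. Origin at the centre of its underside.
Things that resemble listed ones, but are neither listed nor needed, are in the scene too. Leave any blue or purple look-alike of the block alone.

How it is judged:
By the outcome, as a careful person would: the job done as asked, in the order asked, and still so for the second after the job is handed in, with the robot touching nothing.
It also fails if it takes over 48 s, if anything falls off the work surface, if the arm or the gripper's body presses on something with over 40 N, if the wrist force passes 120 N, or if a joint passes its speed limit or range.

### The arm

A 6-joint arm with a two-finger parallel gripper is mounted at the origin on the work surface. World frame = base frame: x ahead of the robot, y to its left, z up, the work surface at z = 0. Lengths are in m, angles in degrees, forces in N, time in s.
With the tool pointing down it reaches from about 0.3 to 0.75 m from the base axis. Payload 8.5 kg.
Tool frame: the origin (TCP) lies between the finger pads; the fingertips stand env.finger_overhang ahead of it and the grasp point (between the pads) lies 2 mm behind it (env.finger_overhang is the distance from the TCP to the fingertips, in m); z points along the fingers, y is the line along which they close (so a half turn about z gives the same grasp; the last joint's range is limited). The gripper opens to 85 mm and grips with 20 to 120 N. Pads are 22 mm wide; open, the fingers measure 114 mm over their backs; the gripper's body (76 mm by 85 mm) begins 54 mm behind the grasp point. The pads swing forward as they close: fully open they stand 13 mm farther back than shut.
Start: joints at [-75.705, 21.807, 74.336, -0, 83.858, -12.336], TCP at [0.247, -0.492, 0.248] pointing down, gripper open.
Joint ranges: [-178.18, 178.18], [-50.72, 133.34], [12.68, 142.11], [-81.47, 261.47], [9.98, 163.14], [-165.26, 165.26]. Speed limits (degrees/s): [136.94, 136.94, 180, 180, 180, 180].

### API

Orientations are given as a 3x3 rotation matrix whose columns are the frame's x, y, z axes.
In Python, from rig import env gives the robot as it stands. The module is installed in compiled form; this text tells all that it offers.
- The arm moves only by the tool jog_arm, never from a script. Its arguments are lists of equal length, an entry for each row: "hand": the finger opening in m, from 0 to 0.0854; "travel": the shift along the world's x, y, z in m, a list of three; "yaw": the turn about the world's z in rad. A call has exactly 5 rows; each row shifts and turns the commanded pose from where the row before left it; what a row does not reach is not made up. A row lasts 1/8 s, in which the tool goes at most 62.5 mm and 10.7 degrees, less where a joint would pass 70% of its speed; a pose out of reach is approached as far as the arm can. A call is refused whole if a number of a shift passes 0.0625 or a number of a turn 0.188, either way. A call with a gripper value outside its range is refused whole. The fingers move at their own pace and stop on an object; "grip_force" is the grip in N (left out, the last holds). Time passes only in rows, so rows that do not move let the fingers close, or fill a call up. It gives the time, the measured TCP pose, the force, the opening and the grip force at its end, in the units of the state.
- env.observe(): the state, without advancing time (a new reading comes with each control period).
- env.get_image(name): name is "side" or "top"; returns the picture (480x640x3 uint8, red, green, blue); there is no depth.
- env.calibration(name): a dict with "fx", "fy", "cx", "cy" (pixels), "position" and "rotation" of the camera in the world. Camera axes: x right, y down, z forward; pixel columns grow to the right and rows downward; lengths in m; the calibration is good to about 2 mm. A picture is of the moment at which its call begins. calibration takes no time and is no camera call.
- env.close_job(): hands the job in; it is judged then, once.
The state is a dict: "time_s": time; "q": joint angles; "qvel": joint speeds; "joint_efforts": joint torques, N m; "position": TCP position; "tool_rot": TCP orientation; "ft_force": force on the tool from outside, world axes, zero at the start; "wrist_torque": the same for the moment, N m; "grip_width": finger opening in m; "gripper_force": force on a finger pad.
Only numpy, scipy, OpenCV 4.12 (cv2) and the standard library are available. Lean on these libraries where they do the work, as an engineer would, in place of code of your own. Each camera call takes 0.05 s, during which the arm holds its last target. There are 200 camera calls.

## Working session

There is one attempt and no reset: what is moved stays moved. The work goes in short steps, Python scripts to look and compute and a tool call to move; the robot and the scene stay as the last step left them, time stands still between calls to the robot, and variables do not carry over. Pictures are saved under pics/ and viewed, at most 10 in all, crops included, and the job is handed in when it is done.

Besides the shell and the picture viewer there is one more tool, called after "Emit:" as name([rows], argument=value, ...), one row to a line, values as JSON. jog_arm: Moves the arm, as the interface text tells. Its arguments: {"type":"object","properties":{"hand":{"type":"array"},"travel":{"type":"array"},"yaw":{"type":"array"},"grip_force":{"type":"number"}},"required":["hand","travel","yaw"]}

```bash
mkdir -p pics; python3 - <<'E'
from rig import env
import cv2
for n in("top","side"):
    cv2.imwrite(f"pics/{n}0.png",env.get_image(n)[:,:,::-1]); print(n,env.calibration(n))
print(env.finger_overhang,env.observe())
E
```

```text
top {'fx': 594.8568366058815, 'fy': 594.8568366058815, 'cx': 319.4832787434696, 'cy': 248.4522164096975, 'position': array([0.35280271, 0.00197015, 1.19958019]), 'rotation': array([[ 0.02378507, -0.98005557,  0.19729509],
       [-0.99967673, -0.02154292,  0.01350324],
       [-0.00898361, -0.19755249, -0.98025115]])}
side {'fx': 477.98791953082275, 'fy': 477.98791953082275, 'cx': 314.0581813761157, 'cy': 244.04713743762412, 'position': array([0.29361463, 0.67776784, 0.67922618]), 'rotation': array([[-0.92860936, -0.23134648,  0.29010941],
       [-0.37105695,  0.57647192, -0.72800883],
       [ 0.00118235, -0.78368293, -0.62115994]])}
0.017 {'time_s': 0.1, 'q': array([-7.57049314e+01,  2.18363370e+01,  7.43799249e+01,  5.48064373e-04,
        8.38577826e+01, -1.23346688e+01]), 'qvel': array([-0.05757876, -0.08114741, -0.11648011, -0.01581103,  0.00311671,
       -0.00797757]), 'joint_efforts': array([ 5.24075222e-03, -4.49222946e+01, -2.31654328e+01, -9.54978168e-05,
        3.69128800e-03,  1.90806867e-05]), 'position': array([ 0.24647046, -0.4914096 ,  0.2477838 ]), 'tool_rot': array([[ 8.93922228e-01,  4.48221992e-01, -3.09877703e-04],
       [ 4.48222008e-01, -8.93921393e-01,  1.25465365e-03],
       [ 2.85357051e-04, -1.26045680e-03, -9.99999165e-01]]), 'ft_force': array([-0.19967816,  0.0896824 , -0.8091414 ]), 'wrist_torque': array([-0.02714614, -0.01158403, -0.00143552]), 'gripper_force': 0.0, 'grip_width': 0.08563495734544581}
```

View pics/top0.png

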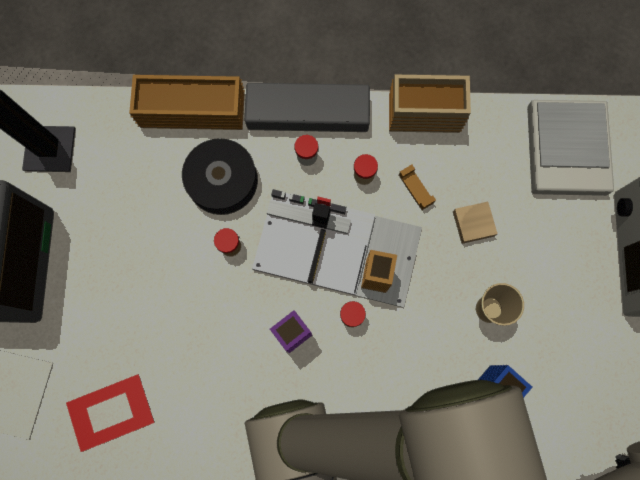

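View pics/side0.png

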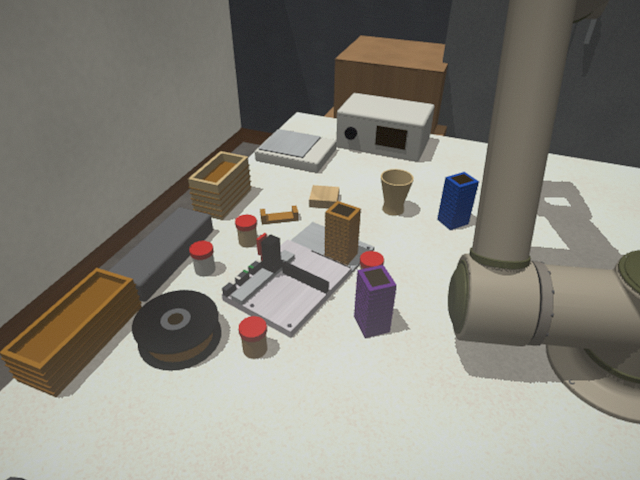

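The top view shows the sample's top at about (380,267), the black post at (321,213) with the red tab above it at (323,202), the jaw along x≈318, and the step at about (363,262). The jars nearest the gauge are at (353,314), (228,241), (307,148) and (366,167). Next I'll enlarge the gauge.

```bash
cat > h.py <<'E'
import numpy as np, cv2
from rig import env
def ray(n,u,v,z):
    c=env.calibration(n); d=c["rotation"]@np.array([(u-c["cx"])/c["fx"],(v-c["cy"])/c["fy"],1])
    p=c["position"]; return p+d*(z-p[2])/d[2]
def pix(n,P):
    c=env.calibration(n); q=c["rotation"].T@(np.asarray(P)-c["position"]); return q[0]/q[2]*c["fx"]+c["cx"],q[1]/q[2]*c["fy"]+c["cy"]
E
python3 - <<'E'
import cv2
a=cv2.imread("pics/top0.png")[180:310,245:430]; cv2.imwrite("pics/c1.png",cv2.resize(a,None,fx=4.3,fy=4.3,interpolation=cv2.INTER_CUBIC))
E
```

```text
(no output)
```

View pics/c1.png

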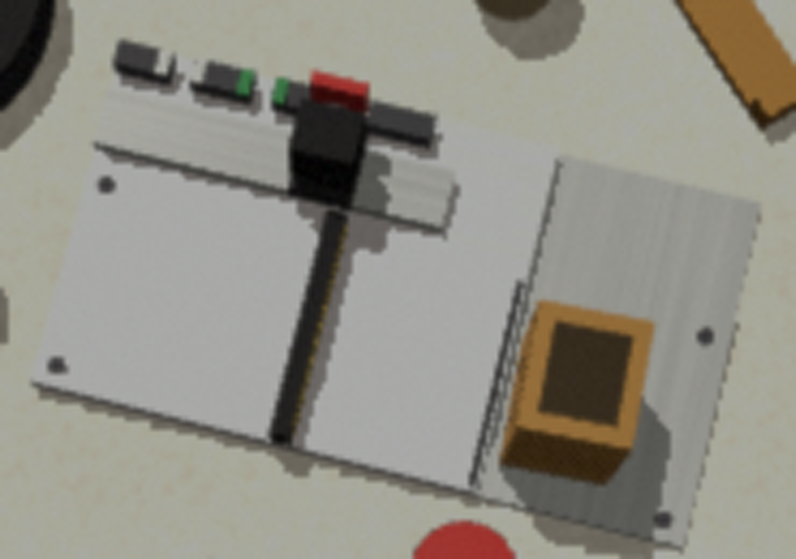

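The crop shows the step edge from (558,160) to (472,487), the deck's far corner at (33,383), and the bay corners at (760,205) and (687,548). The sample's top-face corners are near (540,302), (653,322), (632,448) and (515,428). The post top spans about x 293–363, y 103–155, and the red tab's top is near (340,90).

```bash
cat >> h.py <<'E'
C=lambda u,v,z: ray("top",245+u/4.3,180+v/4.3,z)
E
python3 - <<'E'
from h import *
np.set_printoptions(precision=4,suppress=True)
A=C(558,160,.018);B=C(472,487,.018);F=C(33,383,.018);J=C(687,548,.008);K=C(760,205,.008)
print(A,B,F,J,K,np.linalg.norm(A-B),np.linalg.norm(F-B),np.linalg.norm(J-K))
for d in(A-B,K-J): print("x ang",np.degrees(np.arctan2(d[1],d[0])))
d=F-B;e=F-J;print("y ang",np.degrees(np.arctan2(-d[0],d[1])),np.degrees(np.arctan2(-e[0],e[1])))
t=np.array([C(*c,.12+.008) for c in((540,302),(653,322),(632,448),(515,428))]);print("top",t,t.mean(0))
for i in range(4):
  d=t[(i+1)%4]-t[i];print(np.linalg.norm(d),np.degrees(np.arctan2(d[1],d[0])))
print("tab/post top",C(340,90,.099),C(328,128,.1))
# side mask for ochre, red tab
E
```

```text
[ 0.6583 -0.0933  0.018 ] [ 0.501  -0.0543  0.018 ] [0.5453 0.1518 0.018 ] [ 0.476  -0.1551  0.008 ] [ 0.6408 -0.1907  0.008 ] 0.16205512897181482 0.21079410721377312 0.16857103901368614
x ang -13.927666107795956
x ang -12.180363798068608
y ang -12.130203577349613 -12.724502598029247
top [[ 0.5672 -0.0771  0.128 ]
 [ 0.5596 -0.1252  0.128 ]
 [ 0.5053 -0.1163  0.128 ]
 [ 0.5127 -0.0669  0.128 ]] [ 0.5362 -0.0964  0.128 ]
0.048743145705392316 -99.00257023155129
0.0550395312312638 170.6448407664569
0.04993282154856122 81.4673889701012
0.05546906418925435 -10.57974528886547
tab/post top [0.6675 0.0105 0.099 ] [0.6496 0.0155 0.1   ]
```

Emit:
jog_arm([
  [0.034,0.042,0],
  [0.034,0.042,0],
  [0.034,0.042,0],
  [0.034,0.042,0],
  [0.034,0.042,0],
], hand=[0.085,0.085,0.085,0.085,0.085], yaw=[0.089,0.089,0.089,0.089,0.089], grip_force=30)

```text
time_s: 0.72
position: [0.4173, -0.2801, 0.2481]
tool_rot: [[0.612, 0.791, -0.0], [0.791, -0.612, 0.0], [0.0, -0.0, -1.0]]
ft_force: [-0.2, -0.6, 0.1]
grip_width: 0.0852
gripper_force: 0.0
```

Emit:
jog_arm([
  [0.034,0.042,0],
  [0.034,0.042,0],
  [0.034,0.042,0],
  [0.034,0.042,0],
  [0.034,0.042,0],
], hand=[0.085,0.085,0.085,0.085,0.085], yaw=[0.089,0.089,0.089,0.089,0.089])

```text
time_s: 1.35
position: [0.5873, -0.07, 0.248]
tool_rot: [[0.211, 0.977, -0.001], [0.977, -0.211, 0.0], [-0.0, -0.001, -1.0]]
ft_force: [0.6, -1.1, -0.5]
grip_width: 0.0849
gripper_force: 0.0
```

Emit:
jog_arm([
  [0.033,0.043,0],
  [0.033,0.043,0],
  [0,0,-0.04],
  [0,0,-0.04],
  [0,0,0],
], hand=[0.085,0.085,0.085,0.085,0.085], yaw=[0,0,0,0,0])

```text
time_s: 1.98
position: [0.6512, 0.0146, 0.1652]
tool_rot: [[0.214, 0.977, -0.007], [0.977, -0.214, 0.001], [-0.0, -0.007, -1.0]]
ft_force: [-0.4, 0.4, 0.3]
grip_width: 0.0854
gripper_force: 0.0
```

```bash
python3 - <<'E'
from h import *
np.set_printoptions(precision=4,suppress=True)
o=env.observe();print(o["time_s"],o["position"],o["tool_rot"],o["q"],o["ft_force"])
for n,u,v in(("j",307,147),("j",366,167),("j",353,314),("j",228,241)): print(ray("top",u,v,.062))
a=env.get_image("side");cv2.imwrite("pics/s1.png",cv2.resize(a[180:340,200:400,::-1],None,fx=3.7,fy=3.7,interpolation=cv2.INTER_CUBIC))
ex=np.array([.976,-.216,0]);ey=np.array([.216,.976,0]);O=np.array([.5537,-.0695,0])
for g in((87,88,100),(87,118,100),(63,88,100),(63,118,100),(101,103,99),(0,88,45)):
  p=pix("side",O+ex*g[0]/1e3+ey*g[1]/1e3+[0,0,g[2]/1e3]); print(g,(p[0]-200)*3.7,(p[1]-180)*3.7)
E
```

```text
1.975 [0.6512 0.0146 0.1652] [[ 0.2143  0.9768 -0.007 ]
 [ 0.9768 -0.2142  0.0011]
 [-0.0004 -0.0071 -1.    ]] [-9.1053 35.7486 63.8873  0.0005 80.7705  3.2662] [-0.3516  0.444   0.3288]
[0.7903 0.0478 0.062 ]
[ 0.7503 -0.0716  0.062 ]
[ 0.4557 -0.0493  0.062 ]
[0.5927 0.1971 0.062 ]
(87, 88, 100) 263.08402378738793 195.76614027747428
(87, 118, 100) 228.0774768368931 223.8169361214531
(63, 88, 100) 298.2288555982303 210.9594400544701
(63, 118, 100) 263.55875076263584 239.64617987641307
(101, 103, 99) 225.64569146962265 202.23177573609314
(0, 88, 45) 395.1859064314442 331.6474268812043
```

View pics/s1.png

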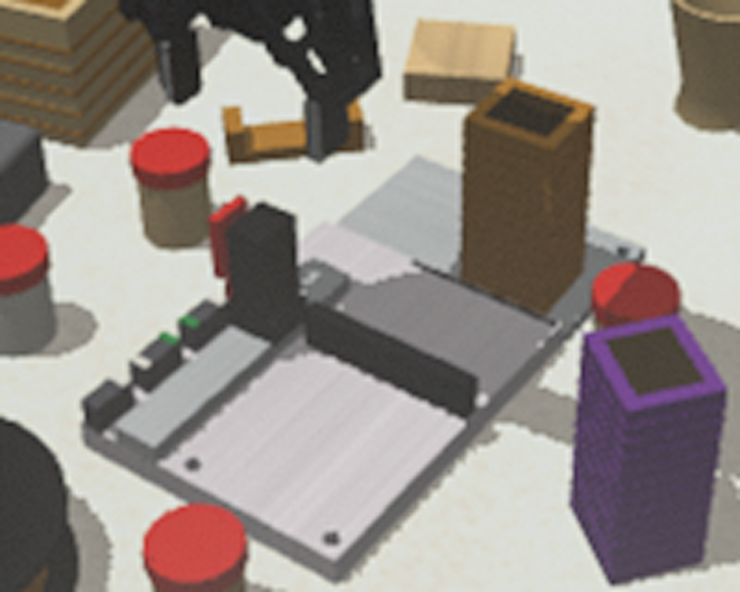

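The post top, with corners at about (228,225), (262,205), (298,217) and (262,235), is within about 5 px of my prediction. The fingers hang over it with the yaw aligned, so I'll descend and pinch.

Emit:
jog_arm([
  [0.001,0,-0.03],
  [0,0,-0.03],
  [0,0,-0.026],
  [0,0,0],
  [0,0,0],
], hand=[0.085,0.085,0.085,0.085,0.085], yaw=[0,0,0,0,0])

```text
time_s: 2.65
position: [0.6546, 0.0141, 0.0847]
tool_rot: [[0.214, 0.977, 0.004], [0.977, -0.214, -0.001], [0.0, 0.004, -1.0]]
ft_force: [-0.5, 0.9, -0.2]
grip_width: 0.0846
gripper_force: 0.0
```

Emit:
jog_arm([
  [0,0,0],
  [0,0,0],
  [0,0,0],
  [0,0,0],
  [0,0,0],
], hand=[0.06,0.03,0.02,0.02,0.02], yaw=[0,0,0,0,0])

```text
time_s: 3.28
position: [0.6536, 0.0144, 0.0837]
tool_rot: [[0.215, 0.977, 0.001], [0.977, -0.215, -0.0], [0.0, 0.001, -1.0]]
ft_force: [-3.5, 0.8, 9.2]
grip_width: 0.0301
gripper_force: 30.8
```

The opening is 30 mm, so the tab is fully pressed. Next I'll slide 40 mm along gauge +y.

Emit:
jog_arm([
  [0.0022,0.0098,0],
  [0.0022,0.0098,0],
  [0.0022,0.0098,0],
  [0.002,0.0096,0],
  [0,0,0],
], hand=[0.02,0.02,0.02,0.02,0.02], yaw=[0,0,0,0,0])

```text
time_s: 3.9
position: [0.6626, 0.0542, 0.0838]
tool_rot: [[0.214, 0.977, 0.002], [0.977, -0.214, 0.0], [0.001, 0.002, -1.0]]
ft_force: [-2.7, 2.3, 7.7]
grip_width: 0.0305
gripper_force: 29.6
```

Emit:
jog_arm([
  [0,0,0],
  [0,0,0],
  [0,0,0],
  [0,0,0],
  [0,0,0],
], hand=[0.02,0.02,0.02,0.02,0.02], yaw=[0,0,0,0,0])

```text
time_s: 4.53
position: [0.6625, 0.0538, 0.0837]
tool_rot: [[0.215, 0.977, 0.002], [0.977, -0.215, 0.001], [0.001, 0.002, -1.0]]
ft_force: [-2.6, 2.7, 7.4]
grip_width: 0.0306
gripper_force: 29.8
```

Emit:
jog_arm([
  [0,0,0],
  [0,0,0],
  [0,0,0],
  [0,0,0],
  [0,0,0],
], hand=[0.045,0.045,0.045,0.045,0.045], yaw=[0,0,0,0,0])

```text
time_s: 5.15
position: [0.6624, 0.0533, 0.0825]
tool_rot: [[0.214, 0.977, 0.001], [0.977, -0.214, -0.0], [0.0, 0.001, -1.0]]
ft_force: [3.4, -0.3, 1.9]
grip_width: 0.0448
gripper_force: 1.9
```

```bash
python3 - <<'E'
from h import *
o=env.observe();print(o["time_s"],o["position"],o["ft_force"],o["grip_width"])
a=env.get_image("side");cv2.imwrite("pics/s2.png",cv2.resize(a[200:320,215:375,::-1],None,fx=4.8,fy=4.8,interpolation=cv2.INTER_CUBIC))
E
```

```text
5.15 [0.6624019  0.05329149 0.08252145] [ 3.44127276 -0.3392193   1.8943397 ] 0.04477689768709011
```

View pics/s2.png

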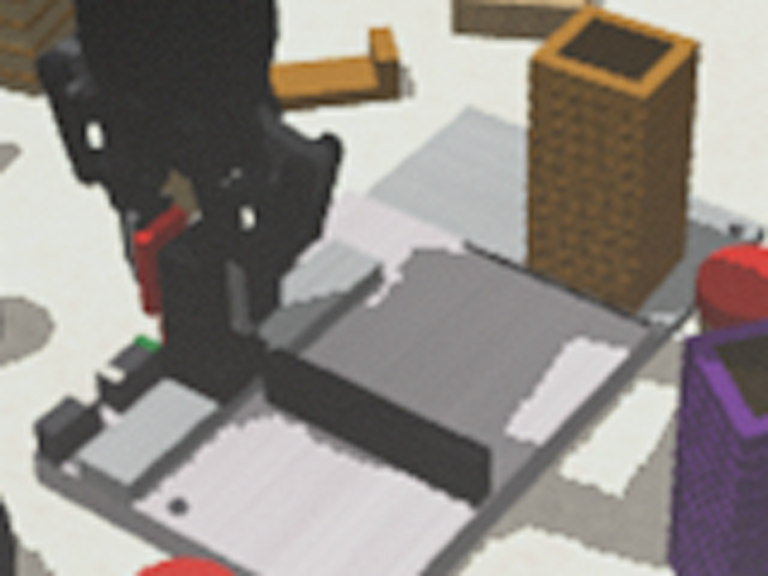

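The side view shows the jaw moved back, the tab standing clear of the post at about (160,255), and the sample still upright. I'll open fully, lift clear, and check the latch from above.

Emit:
jog_arm([
  [0,0,0],
  [0,0,0],
  [0,0,0.04],
  [0,0,0.04],
  [0,0,0.04],
], hand=[0.08,0.08,0.08,0.08,0.08], yaw=[0,0,0,0,0])

```text
time_s: 5.82
position: [0.6616, 0.0534, 0.2032]
tool_rot: [[0.214, 0.977, -0.002], [0.977, -0.214, 0.0], [-0.0, -0.002, -1.0]]
ft_force: [0.1, -0.4, 0.8]
grip_width: 0.0801
gripper_force: 0.0
```

Emit:
jog_arm([
  [-0.028,-0.042,0],
  [-0.028,-0.042,0],
  [-0.028,-0.042,0],
  [-0.028,-0.042,0],
  [-0.028,-0.042,0],
], hand=[0.0,0.0,0.0,0.0,0.0], yaw=[0,0,0,0,0])

```text
time_s: 6.45
position: [0.5207, -0.1576, 0.2021]
tool_rot: [[0.214, 0.977, -0.001], [0.977, -0.214, 0.0], [0.0, -0.001, -1.0]]
ft_force: [0.5, -0.7, 0.3]
grip_width: -0.0
gripper_force: 0.0
```

```bash
python3 - <<'E'
from h import *
np.set_printoptions(precision=4,suppress=True)
ex=np.array([.976,-.216,0]);ey=np.array([.216,.976,0]);O=np.array([.5537,-.0695,0])
a=env.get_image("top");c=cv2.resize(a[180:310,245:430,::-1],None,fx=4.3,fy=4.3,interpolation=cv2.INTER_CUBIC)
cv2.imwrite("pics/c2.png",c)
for f in("pics/c1.png","pics/c2.png"):
  b=cv2.imread(f).astype(int);m=(b[:,:,2]>120)&(b[:,:,1]<70);m[250:]=0
  v,u=np.nonzero(m);p=C(u.mean(),v.mean(),.099)-O;print(len(u),u.mean(),v.mean(),"gauge",p@ex,p@ey)
b=env.get_image("side");cv2.imwrite("pics/s3.png",b[:,:,::-1])
E
```

```text
513 339.6530214424951 84.17933723196882 gauge 0.09632979709147553 0.10349097641803287
504 252.13690476190476 63.81150793650794 gauge 0.09624221593799036 0.14374318392576224
```

View pics/c2.png

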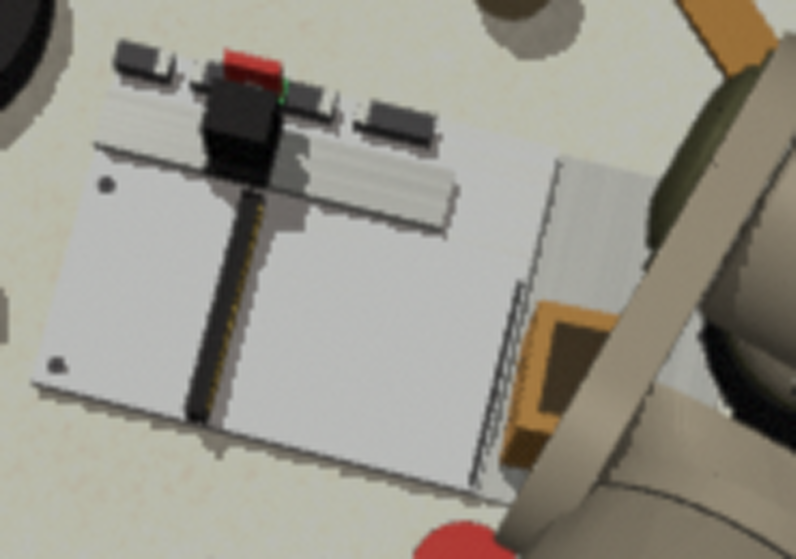

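The red tab is now at gauge y 0.1437 and x 0.0962, the same x as at the start, so it is fully out and latched in the green notch. The sample is still upright with its top at about (570,370). I'll descend behind its top and push.

Emit:
jog_arm([
  [0,0,-0.03],
  [0,0,-0.03],
  [0,0,-0.027],
  [0.0015,0.007,0],
  [0.0015,0.007,0],
], hand=[0,0,0,0,0], yaw=[0,0,0,0,0])

```text
time_s: 7.18
position: [0.5257, -0.1419, 0.1163]
tool_rot: [[0.214, 0.977, 0.001], [0.977, -0.214, -0.0], [-0.0, 0.001, -1.0]]
ft_force: [0.5, 1.4, 0.4]
grip_width: 0.0001
gripper_force: 0.0
```

Emit:
jog_arm([
  [0.0013,0.006,0],
  [0.0013,0.006,0],
  [0.0013,0.006,0],
  [0.0013,0.006,0],
  [0.0013,0.006,0],
], hand=[0,0,0,0,0], yaw=[0,0,0,0,0])

```text
time_s: 7.8
position: [0.5317, -0.1123, 0.1154]
tool_rot: [[0.214, 0.977, 0.0], [0.977, -0.214, 0.0], [0.0, 0.0, -1.0]]
ft_force: [0.1, -0.6, -0.8]
grip_width: -0.0003
gripper_force: 0.3
```

```bash
python3 - <<'E'
from h import *
o=env.observe();print(o["time_s"],o["position"],o["ft_force"],o["wrist_torque"])
a=env.get_image("side");cv2.imwrite("pics/s4.png",cv2.resize(a[180:320,215:415,::-1],None,fx=3.8,fy=3.8,interpolation=cv2.INTER_CUBIC))
E
```

```text
7.8 [ 0.53169851 -0.11226641  0.11537804] [ 0.09143663 -0.62645194 -0.75411637] [-0.0099373   0.01637326 -0.00321938]
```

View pics/s4.png

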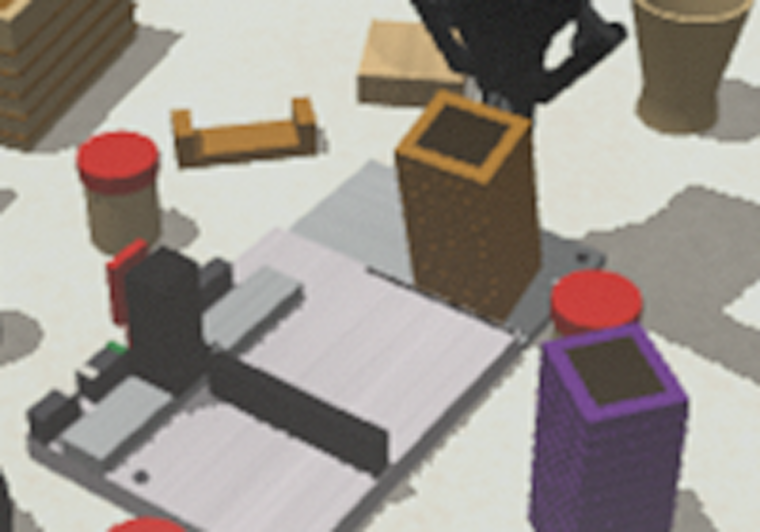

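The sample is tilting about 10° towards the jaw, with its top at about (465,140). The push continues.

Emit:
jog_arm([
  [0.0015,0.007,0],
  [0.0015,0.007,0],
  [0.0015,0.007,0],
  [0.0015,0.007,0],
  [0.0015,0.007,0],
], hand=[0,0,0,0,0], yaw=[0,0,0,0,0])

```text
time_s: 8.48
position: [0.5392, -0.0771, 0.1153]
tool_rot: [[0.214, 0.977, -0.0], [0.977, -0.214, 0.0], [0.0, -0.0, -1.0]]
ft_force: [0.5, -0.1, 0.4]
grip_width: -0.0004
gripper_force: 0.0
```

Emit:
jog_arm([
  [0.0015,0.007,0],
  [0.0015,0.007,0],
  [0.0015,0.007,0],
  [0,0,0],
  [0,0,0],
], hand=[0,0,0,0,0], yaw=[0,0,0,0,0])

```text
time_s: 9.1
position: [0.5437, -0.0567, 0.1153]
tool_rot: [[0.214, 0.977, 0.0], [0.977, -0.214, -0.0], [-0.0, 0.0, -1.0]]
ft_force: [0.1, -0.1, -0.4]
grip_width: -0.0002
gripper_force: 0.0
```

```bash
python3 - <<'E'
from h import *
o=env.observe();print(o["time_s"],o["position"],o["ft_force"],o["wrist_torque"])
a=env.get_image("side");cv2.imwrite("pics/s5.png",cv2.resize(a[180:320,215:415,::-1],None,fx=3.8,fy=3.8,interpolation=cv2.INTER_CUBIC))
E
```

```text
9.1 [ 0.54365063 -0.05674471  0.11531865] [ 0.06201654 -0.13945867 -0.35630603] [-0.00668235 -0.00448454 -0.00425052]
```

View pics/s5.png

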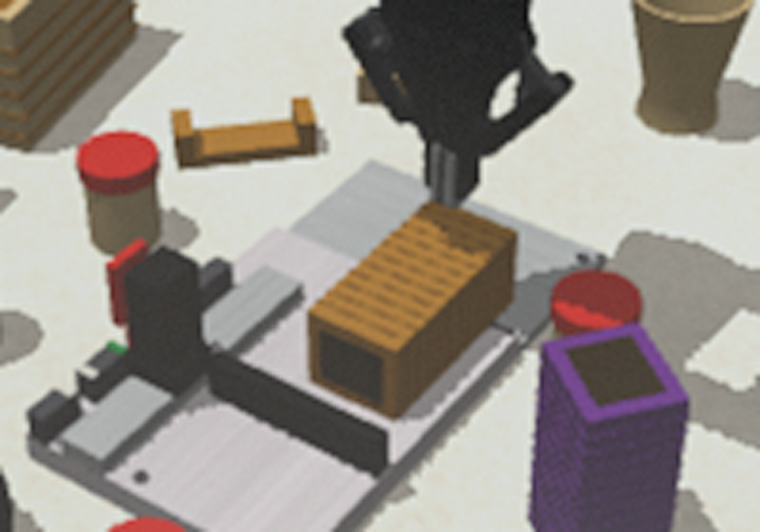

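The sample lies flat on the deck, parallel to the gauge. Its front end has top corners at about (310,312) and (398,350), and its rear right corner at (515,230) overhangs the step. I'll compute where both ends are.

```bash
python3 - <<'E'
from h import *
np.set_printoptions(precision=4,suppress=True)
ex=np.array([.976,-.216,0]);ey=np.array([.216,.976,0]);O=np.array([.5537,-.0695,0])
for u,v in((310,312),(398,350),(515,230),(425,203)):
  p=ray("side",u/3.8+215,v/3.8+180,.068)-O;print(p@ex,p@ey)
for u,v in((212,352),(386,435)):
  p=ray("side",u/3.8+215,v/3.8+180,.045)-O;print("jaw back",p@ex,p@ey)
p=env.observe()["position"]-O;print(p@ex,p@ey)
E
```

```text
0.014301985310924368 0.10220418468707229
-0.039604088483455285 0.10103468714125768
-0.03782300510074643 -0.016832318132825673
0.01614236868340773 -0.009564811227366956
jaw back 0.05390039009124153 0.1356173342622971
jaw back -0.055637165832428316 0.13541445270531524
-0.012587076895980228 0.010210360581020992
```

Emit:
jog_arm([
  [-0.005,-0.022,0],
  [-0.005,-0.022,0],
  [-0.003,-0.012,0],
  [0,0,0],
  [0,0,0],
], hand=[0,0,0,0,0], yaw=[0,0,0,0,0])

```text
time_s: 9.78
position: [0.5307, -0.1122, 0.1153]
tool_rot: [[0.214, 0.977, -0.0], [0.977, -0.214, 0.0], [0.0, -0.0, -1.0]]
ft_force: [-1.1, 0.2, 0.7]
grip_width: -0.0001
gripper_force: 0.0
```

Emit:
jog_arm([
  [0,0,-0.033],
  [0,0,-0.034],
  [0,0,0],
  [0.0015,0.007,0],
  [0.0015,0.007,0],
], hand=[0,0,0,0,0], yaw=[0,0,0,0,0])

```text
time_s: 10.4
position: [0.5344, -0.0981, 0.0497]
tool_rot: [[0.214, 0.977, 0.002], [0.977, -0.214, -0.001], [-0.0, 0.002, -1.0]]
ft_force: [-0.7, -0.1, 1.1]
grip_width: 0.0005
gripper_force: 0.0
```

Emit:
jog_arm([
  [0.0011,0.005,0],
  [0.0011,0.005,0],
  [0.0011,0.005,0],
  [0.0011,0.005,0],
  [0,0,0],
], hand=[0,0,0,0,0], yaw=[0,0,0,0,0])

```text
time_s: 11.02
position: [0.5379, -0.0779, 0.0481]
tool_rot: [[0.214, 0.977, -0.001], [0.977, -0.214, 0.001], [0.001, -0.001, -1.0]]
ft_force: [-0.1, 0.8, -0.4]
grip_width: -0.0002
gripper_force: 0.0
```

```bash
python3 - <<'E'
from h import *
ex=np.array([.976,-.216,0]);ey=np.array([.216,.976,0]);O=np.array([.5537,-.0695,0])
o=env.observe();p=o["position"]-O;print(o["time_s"],p@ex,p@ey,o["position"],o["ft_force"])
a=env.get_image("side");cv2.imwrite("pics/s6.png",cv2.resize(a[220:310,260:380,::-1],None,fx=6,fy=6,interpolation=cv2.INTER_CUBIC))
E
```

```text
11.025 -0.013605239860519635 -0.011628471604515585 [ 0.5378974  -0.07791712  0.04809906] [-0.0562484   0.78019771 -0.3814689 ]
```

View pics/s6.png

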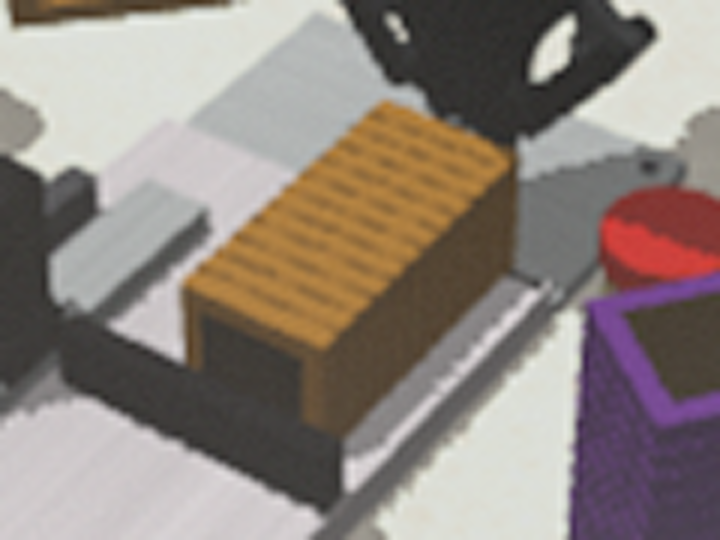

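The front top corners are at about (185,287) and (325,352), the rear ones at (515,155) and (388,100), and the rear bottom corner at (513,270) sits right at the black step line.

```bash
python3 - <<'E'
from h import *
ex=np.array([.976,-.216,0]);ey=np.array([.216,.976,0]);O=np.array([.5537,-.0695,0])
f=lambda u,v,z:(lambda p:(round(p@ex,4),round(p@ey,4)))(ray("side",u/6+260,v/6+220,z)-O)
for u,v in((185,287),(325,352),(515,155),(388,100)):print(f(u,v,.068))
print("step end",f(553,288,.018),"rear bottom",f(513,270,.018),"jaw back",f(60,320,.045),f(342,440,.045))
E
```

```text
(np.float64(0.0135), np.float64(0.1223))
(np.float64(-0.0412), np.float64(0.1224))
(np.float64(-0.039), np.float64(0.0038))
(np.float64(0.0138), np.float64(0.0025))
step end (np.float64(-0.0578), np.float64(0.0052)) rear bottom (np.float64(-0.0413), np.float64(0.0049)) jaw back (np.float64(0.0539), np.float64(0.1381)) (np.float64(-0.0546), np.float64(0.1324))
```

Emit:
jog_arm([
  [0.0003,0.0015,0],
  [0,0,0],
  [-0.004,-0.02,0],
  [-0.004,-0.02,0],
  [0,0,0.05],
], hand=[0,0,0,0,0], yaw=[0,0,0,0,0])

```text
time_s: 11.7
position: [0.5287, -0.1177, 0.0962]
tool_rot: [[0.216, 0.976, -0.007], [0.976, -0.216, 0.003], [0.002, -0.007, -1.0]]
ft_force: [0.8, -0.4, 0.2]
grip_width: -0.0002
gripper_force: 0.0
```

Emit:
jog_arm([
  [0,0,0.05],
  [0,0,0.05],
  [-0.03,-0.05,0],
  [-0.03,-0.05,0],
  [-0.03,-0.05,0],
], hand=[0,0,0,0,0], yaw=[0,0,0,0,0])

```text
time_s: 12.32
position: [0.4392, -0.2683, 0.1984]
tool_rot: [[0.214, 0.977, 0.0], [0.977, -0.214, 0.0], [0.0, 0.0, -1.0]]
ft_force: [0.7, -1.1, 0.9]
grip_width: -0.0003
gripper_force: 0.0
```

Emit:
jog_arm([
  [-0.03,-0.05,0],
  [-0.03,-0.05,0],
  [-0.03,-0.05,0],
  [0,0,0],
  [0,0,0],
], hand=[0,0,0,0,0], yaw=[0,0,0,0,0])

```text
time_s: 12.95
position: [0.3504, -0.4166, 0.1981]
tool_rot: [[0.215, 0.977, 0.0], [0.977, -0.215, 0.001], [0.001, -0.0, -1.0]]
ft_force: [0.6, -0.3, -0.2]
grip_width: 0.0004
gripper_force: 0.0
```

```bash
python3 - <<'E'
from h import *
a=env.get_image("top");cv2.imwrite("pics/c3.png",cv2.resize(a[180:310,245:430,::-1],None,fx=4.3,fy=4.3,interpolation=cv2.INTER_CUBIC))
print(env.observe()["time_s"],env.observe()["position"])
E
```

```text
13.0 [ 0.35078515 -0.41620107  0.19826708]
```

View pics/c3.png

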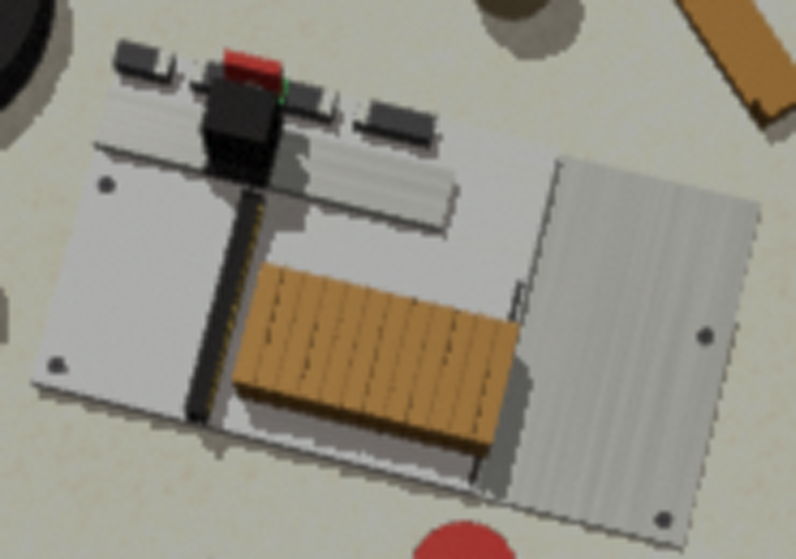

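```bash
python3 - <<'E'
from h import *
ex=np.array([.976,-.216,0]);ey=np.array([.216,.976,0]);O=np.array([.5537,-.0695,0])
f=lambda u,v,z:(lambda p:(round(float(p@ex),4),round(float(p@ey),4)))(C(u,v,z)-O)
for u,v in((518,322),(490,443),(265,263),(233,385)):print(f(u,v,.068))
print("step",f(558,160,.018),f(472,487,.018),f(520,283,.018),"jaw front",f(264,197,.045),f(208,418,.045))
E
```

```text
(0.0162, 0.0013)
(-0.0402, 0.0011)
(0.0155, 0.1185)
(-0.0421, 0.1188)
step (0.1072, -0.0006) (-0.0547, 0.0035) (0.0447, 0.0035) jaw front (0.0504, 0.1285) (-0.0562, 0.1281)
```

The top view puts the rear end just at the step and leaves several mm free at the jaw. I'll nudge it 2.5 mm further so it lies clearly between the two.

Emit:
jog_arm([
  [0.03,0.05,0],
  [0.03,0.05,0],
  [0.03,0.05,0],
  [0.03,0.05,0],
  [0.03,0.05,0],
], hand=[0,0,0,0,0], yaw=[0,0,0,0,0])

```text
time_s: 13.62
position: [0.5012, -0.1638, 0.1986]
tool_rot: [[0.212, 0.977, 0.0], [0.977, -0.212, -0.0], [0.0, 0.0, -1.0]]
ft_force: [0.7, -0.6, -0.7]
grip_width: 0.0002
gripper_force: 0.0
```

Emit:
jog_arm([
  [0.03,0.05,0],
  [0,0,-0.05],
  [0,0,-0.05],
  [0,0,-0.05],
  [0,0,0],
], hand=[0,0,0,0,0], yaw=[0,0,0,0,0])

```text
time_s: 14.25
position: [0.5288, -0.1151, 0.0461]
tool_rot: [[0.212, 0.977, -0.006], [0.977, -0.212, 0.003], [0.002, -0.007, -1.0]]
ft_force: [0.1, 0.2, -0.3]
grip_width: 0.0004
gripper_force: 0.0
```

Emit:
jog_arm([
  [0.003,0.015,0],
  [0.003,0.015,0],
  [0.001,0.006,0],
  [0.001,0.004,0],
  [0.0005,0.0025,0],
], hand=[0,0,0,0,0], yaw=[0,0,0,0,0])

```text
time_s: 14.88
position: [0.5392, -0.0751, 0.0489]
tool_rot: [[0.214, 0.977, 0.001], [0.977, -0.214, -0.001], [-0.001, 0.001, -1.0]]
ft_force: [-1.2, -4.0, 4.7]
grip_width: -0.0
gripper_force: 1.9
```

Emit:
jog_arm([
  [0,0,0],
  [0,0,0],
  [0,0,0],
  [0,0,0],
  [0,0,0],
], hand=[0,0,0,0,0], yaw=[0,0,0,0,0])

```text
time_s: 15.5
position: [0.5387, -0.0746, 0.0482]
tool_rot: [[0.214, 0.977, -0.0], [0.977, -0.214, 0.0], [0.0, -0.0, -1.0]]
ft_force: [0.1, -1.1, -0.1]
grip_width: 0.0002
gripper_force: 0.6
```

Emit:
jog_arm([
  [-0.004,-0.02,0],
  [-0.004,-0.02,0],
  [0,0,0.05],
  [0,0,0.05],
  [0,0,0.05],
], hand=[0,0,0,0,0], yaw=[0,0,0,0,0])

```text
time_s: 16.12
position: [0.5305, -0.1144, 0.1998]
tool_rot: [[0.214, 0.977, -0.0], [0.977, -0.214, 0.001], [0.001, -0.001, -1.0]]
ft_force: [0.3, -0.9, -1.0]
grip_width: -0.0001
gripper_force: 0.0
```

Emit:
jog_arm([
  [-0.03,-0.05,0],
  [-0.03,-0.05,0],
  [-0.03,-0.05,0],
  [-0.03,-0.05,0],
  [-0.03,-0.05,0],
], hand=[0,0,0,0,0], yaw=[0,0,0,0,0])

```text
time_s: 16.75
position: [0.3797, -0.3658, 0.1983]
tool_rot: [[0.214, 0.977, 0.0], [0.977, -0.214, 0.0], [0.001, 0.0, -1.0]]
ft_force: [0.8, -0.6, -0.5]
grip_width: -0.0
gripper_force: 0.0
```

```bash
python3 - <<'E'
from h import *
a=env.get_image("top");cv2.imwrite("pics/c4.png",cv2.resize(a[180:310,245:430,::-1],None,fx=4.3,fy=4.3,interpolation=cv2.INTER_CUBIC))
print(env.observe()["time_s"],env.observe()["position"])
for f in("pics/c3.png","pics/c4.png"):
  b=cv2.imread(f).astype(int);m=((b[:,:,2]>130)&(b[:,:,0]<90)&(b[:,:,1]>80)).astype(np.uint8);m[:,560:]=0
  c=max(cv2.findContours(m,0,2)[0],key=cv2.contourArea);print(cv2.minAreaRect(c))
  r=((b[:,:,2]>120)&(b[:,:,1]<70));r[250:]=0;v,u=np.nonzero(r);print(len(u),u.mean(),v.mean())
E
```

```text
16.8 [ 0.37672608 -0.37130614  0.19814038]
((375.4625244140625, 351.5818786621094), (268.8916015625, 121.92127990722656), 13.55567455291748)
506 252.17391304347825 63.219367588932805
((370.5892028808594, 350.1855773925781), (268.91156005859375, 121.51925659179688), 13.695877075195312)
507 252.12623274161734 63.201183431952664
```

```bash
python3 -c "
from rig import env
print(env.close_job())"
```

```text
the job is handed in; nothing more can be done
None
```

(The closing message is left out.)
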